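Count to the third gap and push the sample jar home

TASK

Count the rack's gaps by touch: starting at the end with the round post, set one fingertip on the metal rail above the first gap and run it along the rail past the second to the third, full and empty gaps alike, and no farther. Then push the loose jar along the table into that third gap, upright and fully home against the back wall, without picking it up, and leave the other jars and the bottle where they are.

Things in the scene. Friction and masses are not known exactly. Their poses are not given: they have to be found in the camera images.
- rack: Fixed wooden rack, 318 mm long in y: six 46 mm gaps, open to its front (-x, the robot's side), centred at y = +130, +78, +26, -26, -78, -130 mm. Origin on the table, mid-length, at the dividers' front edges; +x into the gaps, +y left, z up. Dividers 6 mm thick, 30 mm high, 30 mm deep; no floor, jars slide on the table. Back wall face at x = 30 mm; metal rail along its top, a piece per gap
- start_post: Round wooden post, 24 mm diameter, with a 32 mm ball on top, 96 mm high in all, fixed to one end of the rack (the left or the right one): gaps are counted from this end. Origin on the table on its axis, at x = 36 mm, y = +176 or -176 mm of the rack
- end_block: Low square wooden block, 26 x 26 x 30 mm high, fixed to the rack's other end. Origin at the centre of its underside
- jar: The loose sample jar to put away: round, 40 mm diameter, 40 mm high, amber glass, flat black plastic lid, about 110 g, standing on the table in front of the rack. Origin at the centre of its underside, z up. Home against the back wall its centre is at x = 10 mm of the rack and its front stands 10 mm proud of the dividers
- stored_1: A jar just like the other one, already standing home in one of the rack's gaps (never the third from the post); leave it. Origin at the centre of its underside
- stored_2: Another such jar already standing home in the rack; leave it. Origin at the centre of its underside
- water: Loose clear plastic water bottle, blue cap, 64 mm diameter, 190 mm high, standing to the left; leave it. Origin at the centre of its underside
- wide_jar: Loose open glass jar, 84 mm diameter, 100 mm high, standing to the right; leave it. Origin at the centre of its underside
- rail_a: Aluminium rail piece above the gap at rack y = +130 mm (leftmost seen from the robot): 20 mm in x, 48 mm in y, 10 mm thick, rigid, 4 mm groove to the next piece. Origin at the centre of its underside, 46 mm above the table, so its flat top is 56 mm above the table; axes as the rack's
- rail_b: Aluminium rail piece above the gap at rack y = +78 mm (second from left seen from the robot): 20 mm in x, 48 mm in y, 10 mm thick, rigid, 4 mm groove to the next piece. Origin at the centre of its underside, 46 mm above the table, so its flat top is 56 mm above the table; axes as the rack's
- rail_c: Aluminium rail piece above the gap at rack y = +26 mm (third from left seen from the robot): 20 mm in x, 48 mm in y, 10 mm thick, rigid, 4 mm groove to the next piece. Origin at the centre of its underside, 46 mm above the table, so its flat top is 56 mm above the table; axes as the rack's
- rail_d: Aluminium rail piece above the gap at rack y = -26 mm (fourth from left seen from the robot): 20 mm in x, 48 mm in y, 10 mm thick, rigid, 4 mm groove to the next piece. Origin at the centre of its underside, 46 mm above the table, so its flat top is 56 mm above the table; axes as the rack's
- rail_e: Aluminium rail piece above the gap at rack y = -78 mm (fifth from left seen from the robot): 20 mm in x, 48 mm in y, 10 mm thick, rigid, 4 mm groove to the next piece. Origin at the centre of its underside, 46 mm above the table, so its flat top is 56 mm above the table; axes as the rack's
- rail_f: Aluminium rail piece above the gap at rack y = -130 mm (rightmost seen from the robot): 20 mm in x, 48 mm in y, 10 mm thick, rigid, 4 mm groove to the next piece. Origin at the centre of its underside, 46 mm above the table, so its flat top is 56 mm above the table; axes as the rack's

How it is judged:
By the outcome, as a careful person would: the job done as asked, in the order asked, and still so for the second after the job is handed in, with the robot touching nothing.
It also fails if it takes over 72 s, if anything falls off the work surface, if the arm or the gripper's body presses on something with over 40 N, if the wrist force passes 120 N, or if a joint passes its speed limit or range.

ROBOT

A 6-joint arm with a two-finger parallel gripper is mounted at the origin on the work surface. World frame = base frame: x ahead of the robot, y to its left, z up, the work surface at z = 0. Lengths are in m, angles in rad, forces in N, time in s.
With the tool pointing down it reaches from about 0.425 to 0.95 m from the base axis. Payload 3.5 kg.
Tool frame: the origin (TCP) lies on the centre line of the jaws, within the pads' length; the fingertips stand tip_extent ahead of it and the grasp point (between the pads) lies 2 mm behind it (tip_extent is the distance from the TCP to the fingertips, in m); z points along the fingers, y is the direction in which the jaws open and shut (so a half turn about z gives the same grasp; the last joint's range is limited). The gripper opens to 85 mm and grips with 20 to 120 N. Pads are 22 mm wide; open, the fingers measure 114 mm over their backs; the gripper's body (76 mm by 85 mm) begins 54 mm behind the grasp point. The pads swing forward as they close: fully open they stand 13 mm farther back than shut.
Start: joints at [0.981, 0.286, 1.577, -0, 1.279, -0.15], TCP at [0.287, 0.611, 0.248] pointing down, gripper open.
Joint ranges: [-2.77, 2.77], [-0.9, 2.22], [0.21, 2.48], [-1.53, 4.67], [0.24, 2.81], [-2.84, 2.84]. Speed limits (rad/s): [2.79, 2.79, 3.14, 3.14, 3.14, 3.14].

INTERFACE

Orientations are given as a unit quaternion [x, y, z, w].
In Python, from plant import * gives the robot as it stands.
- The arm moves only by the shell command python3 -m crank 'ROWS' [FORCE]. ROWS is JSON, a list of rows, each a list of 7 numbers: the gripper's target within -1 to 1 (shut at 1, half-way at 0, fully open at -1), then the shift along the tool's x, y, z in cm, then the turn, a rotation vector about the tool's x, y, z in degrees. In form: [[fingers, tx, ty, tz, wx, wy, wz], ...]. A call has 1 to 5 rows; each row shifts and turns the commanded pose from where the row before left it, along the tool's axes as they then stand; what a row does not reach is not made up. A row lasts 1/10 s, in which the tool goes at most 50 mm and 8.59 degrees, less where a joint would pass 70% of its speed; a pose out of reach is approached as far as the arm can. A call is refused whole if a number of a shift passes 5 or a number of a turn 8.59, either way. A call with a gripper value outside its range is refused whole. The fingers move at their own pace and stop on an object; FORCE is the grip in N (left out, the last holds). Time passes only in rows, so rows that do not move let the fingers close. It gives the time, the measured TCP pose, the force and the opening at its end, in the units of the state.
- get_state(): the state, without advancing time (a new reading comes with each control period).
- read_camera(name): name is "side" or "top" or "wrist"; returns a dict with "color" (384x512x3 uint8, red, green, blue), "vfov" (degrees; the focal length in pixels is half the picture's height over the tangent of half this angle, whatever the lens; pixels are square), "cx", "cy" (the principal point, pixels), "distortion" ([k1, k2, p1, p2, k3] as OpenCV has them; the pictures are not rectified), "cam_to_world" (4x4, takes a point from camera to world coordinates). Camera axes: x right, y up, looking along -z (the intrinsics and any distortion apply to the point x, -y, -z); pixel columns grow to the right and rows downward; lengths in m; the calibration is good to about 2 mm. A picture is of the moment at which its call begins. There is no depth.
- sign_off(): hands the job in, once; it reports no verdict.
Trained networks look in the newest picture that a camera, given by its name, has taken for a name from the list of things; names that differ only in an ending like _2 or _b are one class to them, and where a whole thing is asked for, a point or a joint stands for the part that bears it (a point fixed in the world has none). Each returns a list of dicts, best first, with "p" (0 to 1); they miss things now and then, are a little off and sometimes report something else, mostly with a low value. They report only what shows in the picture. A call takes as long as a camera call.
- trace(thing, camera): "pixels" (384x512 bool, what is visible of it) and "location" ([column, row] in pixels, amid what is visible of it).
- place_of(thing, camera): "location" ([column, row] in pixels: a listed point, or the origin of a listed thing).
The state is a dict: "time": time; "qpos": joint angles; "dq": joint speeds; "joint_efforts": joint torques, N m; "eef_pos": TCP position; "tcp_rot": TCP orientation; "contact_force": force on the tool from outside, world axes, zero at the start; "wrist_torque": the same for the moment, N m; "opening": opening from 0.0 (shut) to 1.0 (fully open).
Only numpy, scipy, OpenCV 4.12 (cv2) and the standard library are available. Lean on these libraries where they do the work, as an engineer would, in place of code of your own. Each camera call takes 0.05 s, during which the arm holds its last target.

## Working session

There is one attempt and no reset: what is moved stays moved. The work goes in short steps, Python scripts to look and compute and a shell command to move; the robot and the scene stay as the last step left them, time stands still between calls to the robot, and variables do not carry over. Pictures are saved under pics/ and viewed, and the job is handed in when it is done.

```bash
ls; mkdir -p pics; python3 - <<'E'
from plant import *
import cv2
s=get_state(); print(s)
for c in ["side","top","wrist"]:
    r=read_camera(c); cv2.imwrite(f"pics/{c}0.png",r["color"][:,:,::-1])
    print(c,r["vfov"],r["cx"],r["cy"],r["distortion"],r["cam_to_world"])
E
```

```text
pics
{'time': 0.0, 'qpos': array([ 9.80997438e-01,  2.87205974e-01,  1.57818433e+00, -5.55906178e-06,
        1.27858698e+00, -1.49982392e-01]), 'dq': array([ 0.00121417,  0.00078965, -0.00130202,  0.00162182,  0.00137605,
        0.00111054]), 'joint_efforts': array([ 2.70867122e-04, -4.06000650e+01, -2.92621458e+01, -1.50534015e-04,
        5.76405495e-03,  1.47662712e-05]), 'eef_pos': array([0.28701338, 0.61025835, 0.24691628]), 'tcp_rot': array([ 2.18139143e-01,  9.75916950e-01, -1.11263631e-03, -4.28556902e-04]), 'contact_force': array([-0.27362246,  0.57582272,  0.71155488]), 'wrist_torque': array([ 0.01950675,  0.01668967, -0.04689132]), 'opening': 0.9999873747956254}
side 46.45884833086675 253.25729052394894 198.58709932274547 [-0.14082529  0.          0.          0.          0.        ] [[ 0.76085     0.50383913 -0.40896626  0.08348325]
 [-0.64892686  0.59179859 -0.4781928  -0.55017057]
 [ 0.00109341  0.62922219  0.7772247   0.97136502]
 [ 0.          0.          0.          1.        ]]
top 57.399580395963035 252.0855590610138 193.81069560737507 [0.01517484 0.         0.         0.         0.        ] [[-0.0245798   0.99638372 -0.08133462  0.48273203]
 [-0.99949886 -0.02287011  0.02188591  0.01740664]
 [ 0.01994663  0.08183181  0.99644653  0.93239243]
 [ 0.          0.          0.          1.        ]]
wrist 70.12802650771422 260.0841142237338 193.6615191104227 [-0.01675504  0.          0.          0.          0.        ] [[ 0.42531689 -0.86190024 -0.27610418  0.21547546]
 [ 0.90504243  0.40438899  0.13178671  0.64361645]
 [-0.00193351 -0.30593711  0.95204976  0.37232466]
 [ 0.          0.          0.          1.        ]]
```

View pics/top0.png

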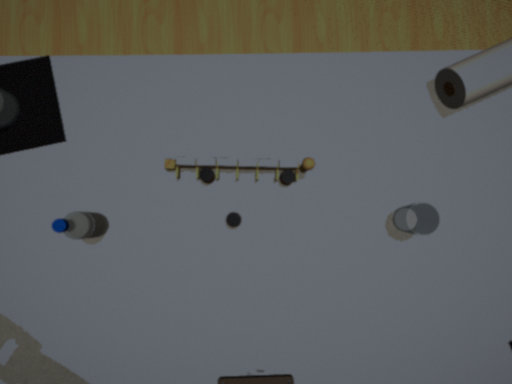

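View pics/side0.png

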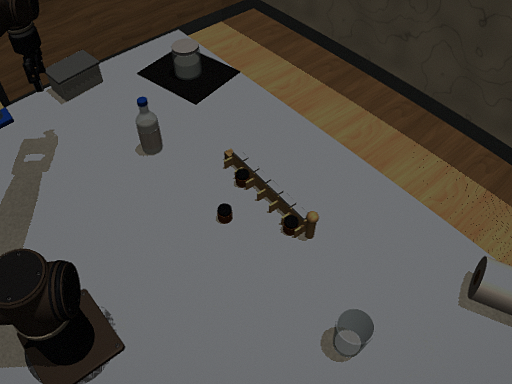

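```bash
cat > h.py <<'E'
from plant import *
import numpy as np, cv2
def KD(r):
    h=r["color"].shape[0]; f=h/2/np.tan(np.radians(r["vfov"])/2)
    return np.array([[f,0,r["cx"]],[0,f,r["cy"]],[0,0,1.]]),np.array(r["distortion"],float)
def unproj(r,px,z):
    K,D=KD(r); p=cv2.undistortPoints(np.array(px,float).reshape(-1,1,2),K,D).reshape(-1,2)
    T=np.array(r["cam_to_world"]); d=np.c_[p[:,0],-p[:,1],-np.ones(len(p))]@T[:3,:3].T
    s=(z-T[2,3])/d[:,2]; return T[:3,3]+d*s[:,None]
def proj(r,P):
    K,D=KD(r); T=np.array(r["cam_to_world"]); q=(np.atleast_2d(P)-T[:3,3])@T[:3,:3]
    q=q*[1,-1,-1]; return cv2.projectPoints(q.reshape(-1,1,3),np.zeros(3),np.zeros(3),K,D)[0].reshape(-1,2)
def rackpt(pose,p):
    x,y,a=pose; p=np.atleast_2d(np.array(p,float)); c,s=np.cos(a),np.sin(a)
    return np.c_[x+c*p[:,0]-s*p[:,1],y+s*p[:,0]+c*p[:,1],p[:,2]]
E
python3 - <<'E'
from h import *
from scipy.optimize import least_squares
R={c:read_camera(c) for c in ["top","side"]}
best=lambda t,c:[d["location"] for d in place_of(t,c)]
for c in R:
    for t in ["rack","start_post","end_block","jar","stored_1","water","wide_jar"]:
        print(c,t,np.round(unproj(R[c],best(t,c),0)*1000,1).tolist())
    print(c,'rails',np.round(unproj(R[c],[d["location"] for d in place_of("rail_a",c)],.046)*1000,1).tolist())
    print(c,'railtrace',np.round(unproj(R[c],[d["location"] for d in trace("rail_a",c)],.056)*1000,1).tolist())
for c,(x0,y0,x1,y1) in {"top":(150,140,330,235),"side":(205,135,335,245)}.items():
    im=R[c]["color"][y0:y1,x0:x1,::-1]; im=cv2.resize(im,None,fx=4.4,fy=4.4,interpolation=cv2.INTER_CUBIC)
    im=np.clip(im.astype(float)*2,0,255).astype(np.uint8); cv2.imwrite(f"pics/{c}_z.png",im)
E
```

```text
top rack [[587.4, 36.3, 0.0], [630.8, -152.5, 0.0]]
top start_post [[623.3, -147.4, 0.0]]
top end_block [[642.0, 205.2, 0.0]]
top jar [[507.1, 51.8, 0.0]]
top stored_1 [[606.6, 124.8, 0.0], [601.5, -94.9, 0.0]]
top water [[484.6, 402.3, 0.0]]
top wide_jar [[482.5, -412.0, 0.0]]
top rails [[637.1, -100.7, 46.0], [635.8, 106.8, 46.0], [647.8, 161.5, 46.0], [629.3, 2.0, 46.0], [625.4, -48.1, 46.0]]
top railtrace [[641.1, 109.7, 56.0], [635.2, -47.4, 56.0], [632.3, 54.0, 56.0], [642.8, 154.6, 56.0], [638.5, -98.0, 56.0], [624.9, 8.2, 56.0]]
side rack [[604.3, 50.0, 0.0]]
side start_post [[630.0, -135.2, 0.0], [614.5, 108.3, 0.0]]Traceback (most recent call last):
  File "<stdin>", line 7, in <module>
  File "h.py", line 7, in unproj
    K,D=KD(r); p=cv2.undistortPoints(np.array(px,float).reshape(-1,1,2),K,D).reshape(-1,2)
                 ~~~~~~~~~~~~~~~~~~~^^^^^^^^^^^^^^^^^^^^^^^^^^^^^^^^^^^^^^^^
cv2.error: OpenCV(4.12.0) /io/opencv/modules/calib3d/src/undistort.dispatch.cpp:347: error: (-215:Assertion failed) CV_IS_MAT(_src) && CV_IS_MAT(_dst) && (_src->rows == 1 || _src->cols == 1) && (_dst->rows == 1 || _dst->cols == 1) && _src->cols + _src->rows - 1 == _dst->rows + _dst->cols - 1 && (CV_MAT_TYPE(_src->type) == CV_32FC2 || CV_MAT_TYPE(_src->type) == CV_64FC2) && (CV_MAT_TYPE(_dst->type) == CV_32FC2 || CV_MAT_TYPE(_dst->type) == CV_64FC2) in function 'cvUndistortPointsInternal'
```

```bash
python3 - <<'E'
from h import *
R={c:read_camera(c) for c in ["top","side"]}
for c,(x0,y0,x1,y1) in {"top":(150,140,330,235),"side":(205,135,335,245)}.items():
    im=R[c]["color"][y0:y1,x0:x1,::-1]; im=cv2.resize(im,None,fx=4.4,fy=4.4,interpolation=cv2.INTER_CUBIC)
    im=np.clip(im.astype(float)*2,0,255).astype(np.uint8); cv2.imwrite(f"pics/{c}_z.png",im)
E
```

```text
(no output)
```

View pics/top_z.png

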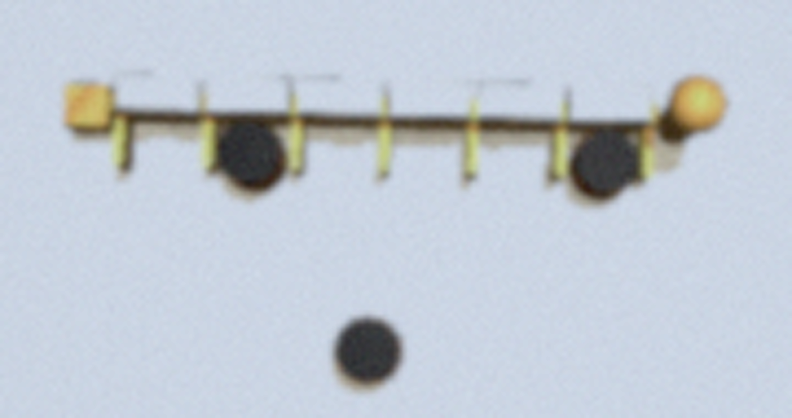

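View pics/side_z.png

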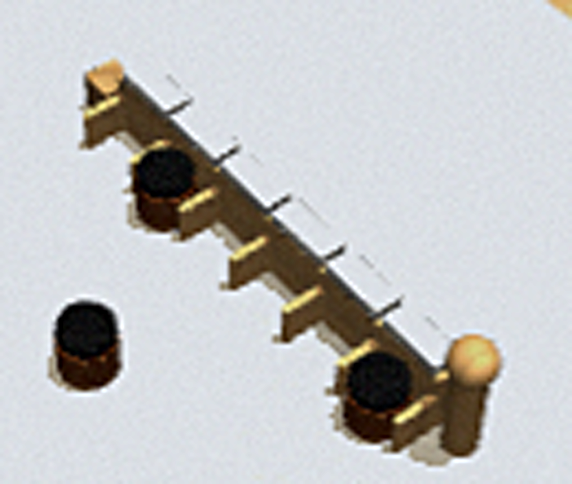

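```bash
cat >> h.py <<'E'
from scipy.spatial.transform import Rotation as Ro
def delta(pos,ang_deg,show=True):
    """tool-frame shift (cm) to pos and the z-turn (deg) to bring tool x to world angle, tool down"""
    s=get_state(); R=Ro.from_quat(s["tcp_rot"]); d=R.inv().apply(np.array(pos)-s["eef_pos"])*100
    a=np.radians(ang_deg); tx=np.array([np.cos(a),np.sin(a),0]); tz=np.array([0,0,-1.]); ty=np.cross(tz,tx)
    Rt=Ro.from_matrix(np.c_[tx,ty,tz]); w=(R.inv()*Rt).as_rotvec(degrees=True)
    print("t",round(s["time"],2),"pos",np.round(s["eef_pos"]*1000,1),"shift cm",np.round(d,2),"turn",np.round(w,2),"F",np.round(s["contact_force"],1),"op",round(s["opening"],3))
E
python3 - <<'E'
import plant; print([n for n in dir(plant) if n[0]!='_']); print(getattr(plant,"tip_extent",None))
from h import *
delta([.52,.05,.32],90)
delta([.287,.611,.247],90)
E
```

```text
['Unreachable', 'get_state', 'place_of', 'read_camera', 'sign_off', 'tip_extent', 'trace']
0.017
t 2.55 pos [287.4 610.8 248.3] shift cm [-44.93 -40.83  -7.17] turn [ 0.  -0.  64.8] F [-0.5  0.4 -0.4] op 1.001
t 2.55 pos [287.4 610.8 248.3] shift cm [0.04 0.01 0.13] turn [ 0.  -0.  64.8] F [-0.5  0.4 -0.4] op 1.001
```

```bash
python3 -m crank '[[-1,-3,-2.7,-1,0,0,0],[-1,-3,-2.7,-1,0,0,0],[-1,-3,-2.7,-1,0,0,0],[-1,-3,-2.7,-1,0,0,0],[-1,-3,-2.7,-1,0,0,0]]'
python3 -m crank '[[-1,-3,-2.7,-0.5,0,0,0],[-1,-3,-2.7,-0.5,0,0,0],[-1,-3,-2.7,-0.5,0,0,0],[-1,-3,-2.7,-0.5,0,0,0],[-1,-3,-2.7,0,0,0,0]]'
python3 -m crank '[[-1,-3,-2.7,0,0,0,0],[-1,-3,-2.7,0,0,0,0],[-1,-3,-2.7,0,0,0,0],[-1,-3,-2.7,0,0,0,0],[-1,-3,-2.7,0,0,0,0]]'
python3 -m crank '[[0,0,0,0,0,0,8.1],[0,0,0,0,0,0,8.1],[0,0,0,0,0,0,8.1],[0,0,0,0,0,0,8.1]]'
python3 -m crank '[[0,0,0,0,0,0,8.1],[0,0,0,0,0,0,8.1],[0,0,0,0,0,0,8.1],[0,0,0,0,0,0,8.1],[0,0,0,0,0,0,0]]'
python3 - <<'E'
from h import *
delta([.52,.05,.32],90)
r=read_camera("wrist"); cv2.imwrite("pics/w1.png",r["color"][:,:,::-1])
E
```

```text
time: 3.05
eef_pos: [0.3659, 0.4233, 0.2988]
tcp_rot: [0.218, 0.976, 0.0, 0.0]
contact_force: [1.1, 0.7, -0.2]
opening: 0.995
time: 3.55
eef_pos: [0.4445, 0.2373, 0.3196]
tcp_rot: [0.218, 0.976, 0.001, 0.001]
contact_force: [0.4, 0.3, -0.5]
opening: 1.002
time: 4.05
eef_pos: [0.5225, 0.0511, 0.3187]
tcp_rot: [0.218, 0.976, 0.0, 0.0]
contact_force: [0.6, 0.7, -0.2]
opening: 0.999
time: 4.45
eef_pos: [0.5221, 0.0525, 0.3184]
tcp_rot: [0.484, 0.875, 0.0, 0.0]
contact_force: [0.4, -0.3, 0.6]
opening: 0.497
time: 4.95
eef_pos: [0.5221, 0.0527, 0.3184]
tcp_rot: [0.707, 0.707, 0.0, 0.0]
contact_force: [0.6, -0.1, 0.2]
opening: 0.499
t 4.95 pos [522.1  52.7 318.4] shift cm [-0.27 -0.21 -0.16] turn [0.01 0.   0.01] F [ 0.6 -0.1  0.2] op 0.499
```

View pics/w1.png

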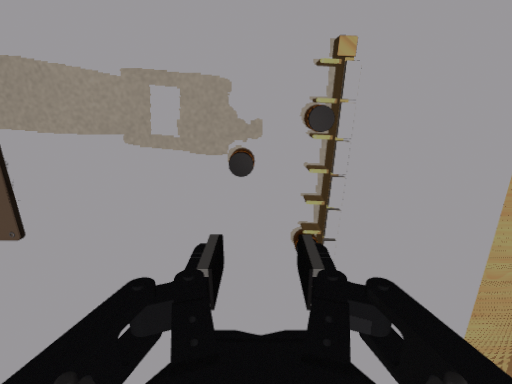

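```bash
python3 - <<'E'
from h import *
r=read_camera("wrist")
im=r["color"][25:165,280:390,::-1]; im=cv2.resize(im,None,fx=4.2,fy=4.2,interpolation=cv2.INTER_CUBIC)
cv2.imwrite("pics/w1z.png",np.clip(im.astype(float)*1.8,0,255).astype(np.uint8))
im=r["color"][150:260,280:390,::-1]; im=cv2.resize(im,None,fx=5,fy=5,interpolation=cv2.INTER_CUBIC)
cv2.imwrite("pics/w1z2.png",np.clip(im.astype(float)*1.8,0,255).astype(np.uint8))
for t,z in [("rack",0),("end_block",0),("jar",0),("stored_1",0),("rail_a",.046)]:
    d=place_of(t,"wrist")
    for q in d: print(t,round(q["p"],2),np.round(q["location"],1),np.round(unproj(r,[q["location"]],z)*1000,1)[0])
d=trace("jar","wrist")
for q in d: print(q["p"],q["location"],unproj(r,[q["location"]],.03)*1000)
E
```

```text
rack 0.64 [309.1 164.5] [602.4  39.    0. ]
end_block 0.63 [343.2  49.5] [642.7 210.4   0. ]
jar 0.87 [240.7 156.4] [489.9  52.    0. ]
stored_1 0.87 [313.  118.6] [604.3 112.2   0. ]
stored_1 0.52 [302.6 239.3] [598.6 -97.9   0. ]
rail_a 0.76 [325.7 250.2] [629.5 -94.   46. ]
rail_a 0.67 [330.9 220.5] [633.6 -41.1  46. ]
rail_a 0.65 [339.4 157.3] [637.8  59.4  46. ]
rail_a 0.64 [332.4 191. ] [631.9   7.6  46. ]
rail_a 0.63 [349.5  80.1] [642.1 164.8  46. ]
rail_a 0.59 [343.1 118.9] [638.1 113.9  46. ]
0.94 [243.9, 158.5] [[496.80010975  54.14802665  30.        ]]
0.49 [346.3, 46.5] [[638.41616728 208.79305061  30.        ]]
```

View pics/w1z.png

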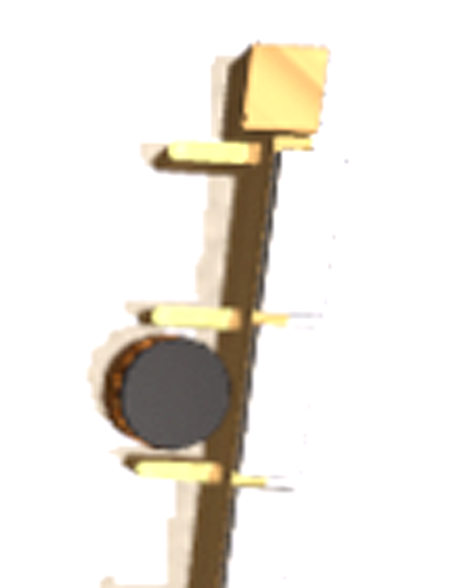

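View pics/w1z2.png

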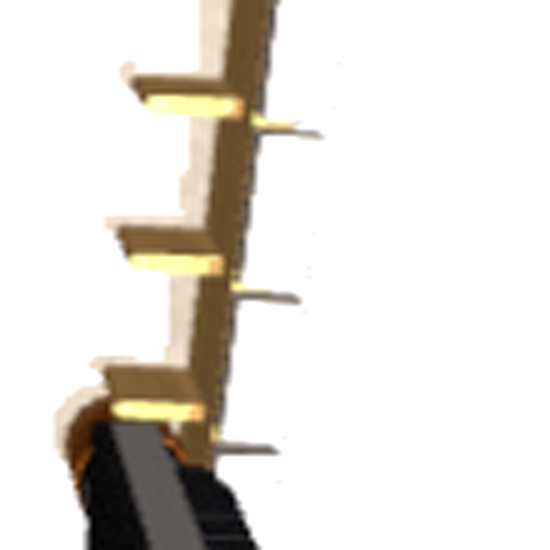

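```bash
cat > fit.py <<'E'
from h import *
from scipy.optimize import least_squares
r=read_camera("wrist")
c1=lambda u,v:((u+.5)/4.2-.5+280,(v+.5)/4.2-.5+25)
c2=lambda u,v:((u+.5)/5-.5+280,(v+.5)/5-.5+150)
P=[(0,156,30),(0,104,30),(0,52,30),(0,0,30),(0,-52,30),(0,-104,30)]
px=np.array([c1(167,151),c1(148,316),c1(134,466),c2(143,103),c2(128,264),c2(112,410)])
P=np.array(P)/1000.
f=lambda p:(proj(r,rackpt(p,P))-px).ravel()
s=least_squares(f,[.6,.03,-.05]); print("wrist",s.x,np.degrees(s.x[2]),np.round(s.fun,1))
rt=read_camera("top")
ct=lambda u,v:((u+.5)/4.4-.5+150,(v+.5)/4.4-.5+140)
# top: divider front top ends
pt=np.array([ct(122,160),ct(208,165),ct(297,168),ct(383,172),ct(471,174),ct(558,176),ct(646,178)])
Pt=np.array([(0,y,30) for y in (156,104,52,0,-52,-104,-156)])/1000.
g=lambda p:(proj(rt,rackpt(p,Pt))-pt).ravel()
s2=least_squares(g,s.x); print("top",s2.x,np.degrees(s2.x[2]),np.round(s2.fun,1))
for nm,(u,v) in {"g0":(322,135),"g-52":(300,300),"g-104":(278,450),"g0f":(270,128),"g-52f":(250,292),"g-104f":(232,449)}.items():
    w=unproj(r,[c2(u,v)],.056)[0]; p=s.x; R=np.array([[np.cos(p[2]),np.sin(p[2])],[-np.sin(p[2]),np.cos(p[2])]])
    print(nm,np.round(R@(w[:2]-p[:2])*1000,1))
# overlay
im=cv2.resize(r["color"][25:260,280:390,::-1],None,fx=2.5,fy=2.5,interpolation=cv2.INTER_CUBIC)
for X0 in (26,30):
  for yc in (130,78,26,-26,-78,-130):
    q=proj(r,rackpt(s.x,np.array([(X0,yc-24,56),(X0+20,yc-24,56),(X0+20,yc+24,56),(X0,yc+24,56)])/1000))
    q=((q-[280,25]+.5)*2.5-.5).round().astype(int); cv2.polylines(im,[q.reshape(-1,1,2)],True,(0,0,255) if X0==26 else (0,160,0),1)
cv2.imwrite("pics/ov1.png",im)
E
python3 fit.py
```

```text
wrist [ 0.59590436  0.03564934 -0.04330469] -2.4811758665952777 [-0.3 -0.6  0.4 -0.2  0.1  0.8 -0.   0.3 -0.2 -0.3  0.  -0. ]
top [ 0.59745068  0.0359672  -0.05581947] -3.1982199060067207 [-0.9  0.3 -0.3 -0.1 -0.3 -0.1  0.2 -0.4  0.3 -0.1  0.5  0.1  0.5  0.3]
g0 [48.3 -1. ]
g-52 [ 48.8 -52.6]
g-104 [  48.6 -103.3]
g0f [32.8  0.4]
g-52f [ 33.2 -50.7]
g-104f [  34.1 -103.6]
```

View pics/ov1.png

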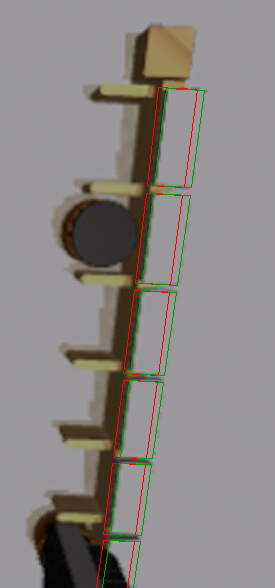

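```bash
python3 - <<'E'
from h import *
r=read_camera("wrist")
im=r["color"][225:384,170:360,::-1]; im=cv2.resize(im,None,fx=3.7,fy=3.7,interpolation=cv2.INTER_CUBIC)
cv2.imwrite("pics/w1f.png",np.clip(im.astype(float)*2.5,0,255).astype(np.uint8))
s=get_state(); R=Ro.from_quat(s["tcp_rot"])
for zt in (.017,.011):
  for y in (21,28,35,-21,-28,-35):
    for x in (11,-11):
      print(zt,y,x,np.round((proj(r,s["eef_pos"]+R.apply([x/1000,y/1000,zt]))[0]-[170,225])*3.7))
E
```

```text
0.017 21 11 [474.  16.]
0.017 21 -11 [468. 141.]
0.017 28 11 [519.  16.]
0.017 28 -11 [511. 141.]
0.017 35 11 [565.  16.]
0.017 35 -11 [555. 141.]
0.017 -21 11 [202.  16.]
0.017 -21 -11 [207. 141.]
0.017 -28 11 [156.  16.]
0.017 -28 -11 [164. 141.]
0.017 -35 11 [111.  16.]
0.017 -35 -11 [120. 141.]
0.011 21 11 [479.  34.]
0.011 21 -11 [473. 162.]
0.011 28 11 [526.  34.]
0.011 28 -11 [518. 162.]
0.011 35 11 [573.  34.]
0.011 35 -11 [563. 162.]
0.011 -21 11 [197.  34.]
0.011 -21 -11 [203. 162.]
0.011 -28 11 [150.  33.]
0.011 -28 -11 [157. 162.]
0.011 -35 11 [102.  33.]
0.011 -35 -11 [112. 162.]
```

View pics/w1f.png

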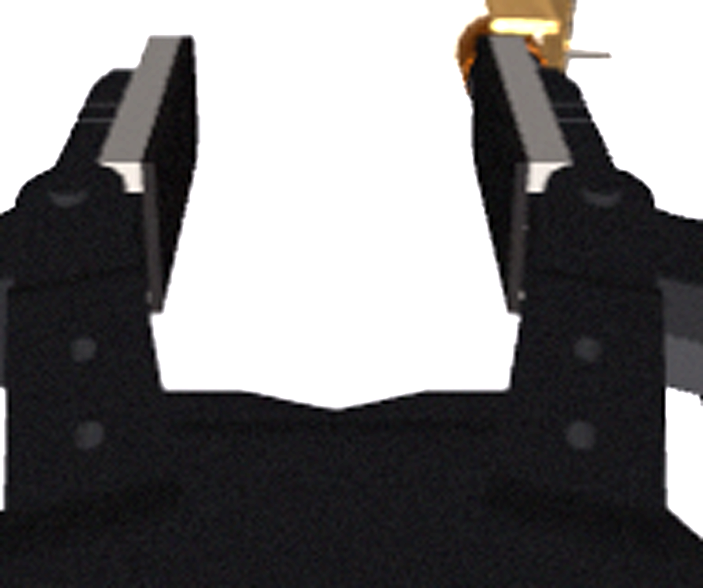

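```bash
python3 - <<'E'
from h import *
delta([.6046,-.0947,.13],87.2)
E
```

```text
t 5.5 pos [522.1  52.7 318.3] shift cm [-14.74   8.25  18.83] turn [-0.    0.    2.82] F [-0.4  0.4 -0.1] op 0.5
```

```bash
python3 -m crank '[[0,-2.95,1.65,2,0,0,0],[0,-2.95,1.65,2,0,0,0],[0,-2.95,1.65,2,0,0,0],[0,-2.95,1.65,2,0,0,0],[0,-2.95,1.65,2,0,0,2.8]]'
python3 -m crank '[[0,0,0,3,0,0,0],[0,0,0,3,0,0,0],[0,0,0,2.8,0,0,0],[0,0,0,0,0,0,0],[0,0,0,0,0,0,0]]'
cat > look.py <<'E'
import sys
from h import *
n=sys.argv[1]; cams=sys.argv[2:]
for c in cams:
    r=read_camera(c); im=r["color"][:,:,::-1]
    cv2.imwrite(f"pics/{n}_{c}.png",np.clip(im.astype(float)*1.5,0,255).astype(np.uint8))
    if c=="side": im=im[110:260,190:360]
    elif c=="top": im=im[130:240,140:340]
    else: continue
    cv2.imwrite(f"pics/{n}_{c}z.png",np.clip(cv2.resize(im,None,fx=4,fy=4,interpolation=cv2.INTER_CUBIC).astype(float)*1.7,0,255).astype(np.uint8))
delta([.6046,-.0947,.067],87.2)
E
python3 look.py a wrist side
```

```text
time: 6.0
eef_pos: [0.6052, -0.096, 0.2176]
tcp_rot: [0.724, 0.689, 0.0, 0.0]
contact_force: [-0.3, 0.2, 0.1]
opening: 0.502
time: 6.5
eef_pos: [0.6046, -0.0947, 0.1303]
tcp_rot: [0.724, 0.69, -0.0, -0.0]
contact_force: [0.2, 0.4, 0.8]
opening: 0.498
t 6.6 pos [605.9 -95.1 132.6] shift cm [ 0.04 -0.16  6.56] turn [0.2  0.06 0.01] F [ 0.3 -0.5  0.6] op 0.498
```

View pics/a_wrist.png

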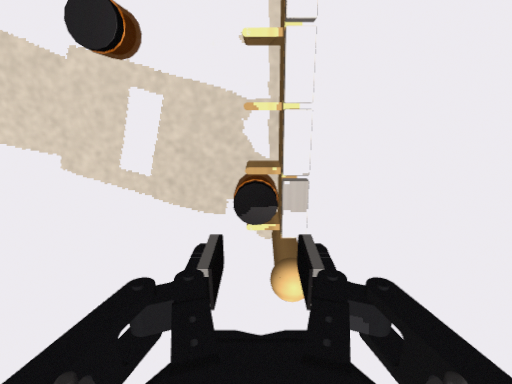

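View pics/a_sidez.png

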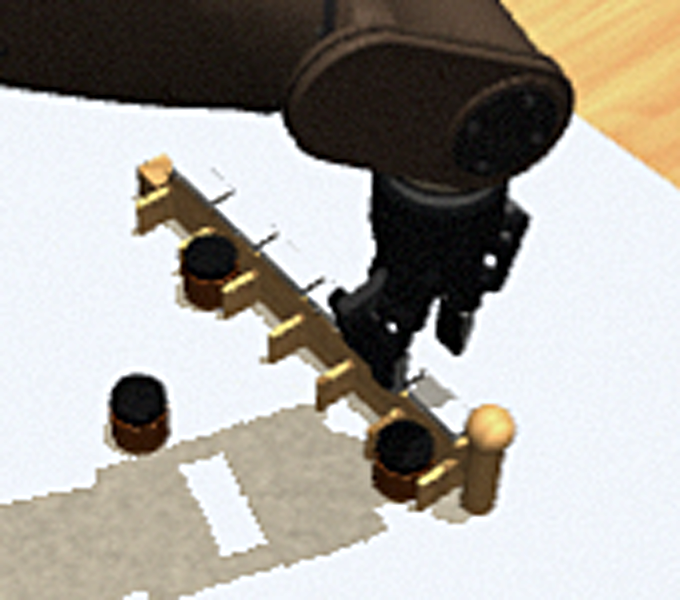

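```bash
cat > ov.py <<'E'
import sys
from h import *
pose=[.5965,.0358,-.049]
n=sys.argv[1]; r=read_camera("wrist"); x0,y0,x1,y1=map(int,sys.argv[2:6]); f=float(sys.argv[6])
im=cv2.resize(r["color"][y0:y1,x0:x1,::-1],None,fx=f,fy=f,interpolation=cv2.INTER_CUBIC)
def poly(P,col):
    q=proj(r,rackpt(pose,np.array(P)/1000.)); q=((q-[x0,y0]+.5)*f-.5).round().astype(int); cv2.polylines(im,[q.reshape(-1,1,2)],True,col,1)
for yc in (130,78,26,-26,-78,-130): poly([(30,yc-24,56),(50,yc-24,56),(50,yc+24,56),(30,yc+24,56)],(0,0,255))
for yc in (156,104,52,0,-52,-104,-156): poly([(0,yc-3,30),(0,yc+3,30),(30,yc+3,30),(30,yc-3,30)],(255,0,0))
cv2.imwrite(f"pics/{n}.png",im)
s=get_state(); w=s["eef_pos"]+Ro.from_quat(s["tcp_rot"]).apply([0,.025,.011]); a=pose[2]
print("finger tip rack",np.round([np.cos(a)*(w[0]-pose[0])+np.sin(a)*(w[1]-pose[1]),-np.sin(a)*(w[0]-pose[0])+np.cos(a)*(w[1]-pose[1]),w[2]],4), s["contact_force"],s["time"])
E
python3 ov.py b 200 0 340 250 2.4
```

```text
finger tip rack [ 0.041  -0.1303  0.122 ] [ 0.2777056  -0.44868977  0.87193445] 6.65
```

View pics/b.png

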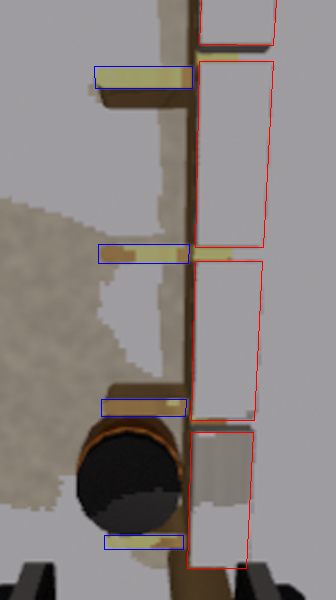

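```bash
python3 -m crank '[[0,0,0,2,0,0,0],[0,0,0,1.5,0,0,0],[0,0,0,1,0,0,0],[0,0,0,0.5,0,0,0],[0,0,0,0,0,0,0]]'
python3 -m crank '[[0,0,0,0.2,0,0,0],[0,0,0,0.2,0,0,0],[0,0,0,0.2,0,0,0],[0,0,0,0,0,0,0]]'
```

```text
time: 7.15
eef_pos: [0.6041, -0.0946, 0.0795]
tcp_rot: [0.724, 0.69, -0.0, -0.001]
contact_force: [-0.4, -0.5, -0.6]
opening: 0.501
time: 7.55
eef_pos: [0.6045, -0.0948, 0.0742]
tcp_rot: [0.724, 0.69, -0.0, -0.0]
contact_force: [0.6, -0.1, -0.1]
opening: 0.499
```

```bash
python3 -m crank '[[0,0,0,0.1,0,0,0],[0,0,0,0.1,0,0,0],[0,0,0,0.1,0,0,0],[0,0,0,0,0,0,0]]'
python3 -m crank '[[0,0,0,0.1,0,0,0],[0,0,0,0.1,0,0,0],[0,0,0,0,0,0,0]]'
python3 look.py c side wrist
```

```text
time: 7.95
eef_pos: [0.6046, -0.0948, 0.0713]
tcp_rot: [0.724, 0.69, 0.0, -0.0]
contact_force: [-0.5, 0.3, -0.2]
opening: 0.497
time: 8.25
eef_pos: [0.6048, -0.0948, 0.0712]
tcp_rot: [0.724, 0.69, -0.0, -0.0]
contact_force: [-4.2, 0.5, 8.5]
opening: 0.502
t 8.35 pos [604.8 -94.8  71.1] shift cm [ 0.01 -0.02  0.41] turn [-0.02  0.01  0.02] F [-4.9  0.6  8.5] op 0.499
```

View pics/c_sidez.png

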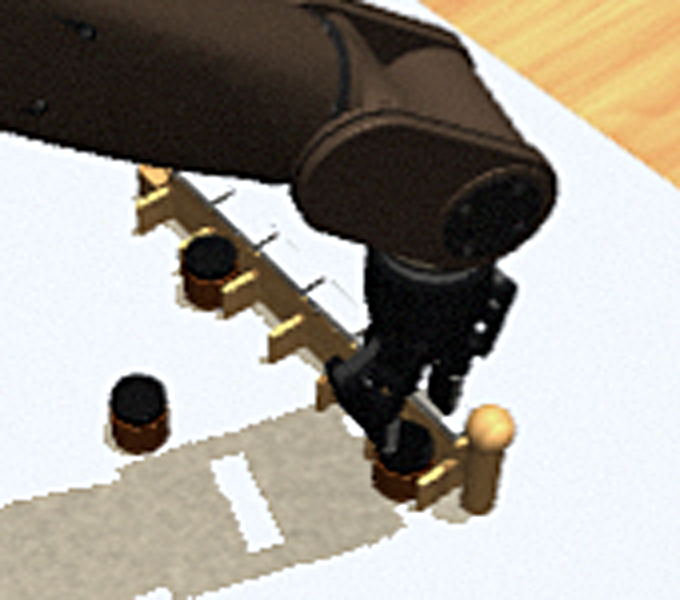

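View pics/c_wrist.png

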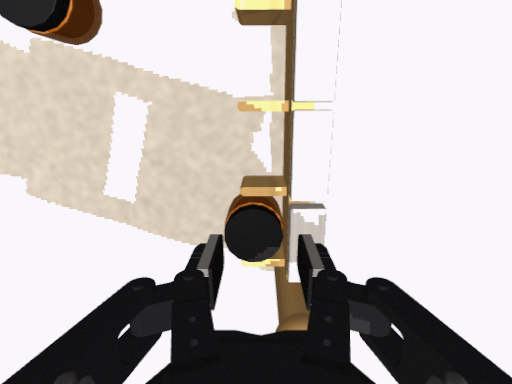

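```bash
python3 -m crank '[[0,0.5,0,-0.02,0,0,0],[0,0.5,0,0,0,0,0],[0,0.5,0,0,0,0,0],[0,0.5,0,0,0,0,0]]'
python3 -m crank '[[0,0.5,0,0,0,0,0],[0,0.5,0,0,0,0,0],[0,0.5,0,0,0,0,0]]'
```

```text
time: 8.75
eef_pos: [0.6071, -0.0757, 0.0711]
tcp_rot: [0.724, 0.69, 0.001, 0.002]
contact_force: [-0.6, -2.6, 5.0]
opening: 0.504
time: 9.05
eef_pos: [0.6079, -0.0607, 0.0711]
tcp_rot: [0.724, 0.69, 0.001, 0.002]
contact_force: [-0.6, -3.8, 4.8]
opening: 0.502
```

```bash
python3 -m crank '[[0,0.5,0,0,0,0,0],[0,0.5,0,0,0,0,0],[0,0.5,0,0,0,0,0],[0,0.5,0,0,0,0,0],[0,0.5,0,0,0,0,0]]'
python3 -m crank '[[0,0.5,0,0,0,0,0],[0,0.5,0,0,0,0,0],[0,0.5,0,0,0,0,0],[0,0.5,0,0,0,0,0]]'
python3 ov.py d 200 0 340 250 2.4
```

```text
time: 9.55
eef_pos: [0.6091, -0.0357, 0.0711]
tcp_rot: [0.724, 0.69, 0.001, 0.002]
contact_force: [0.2, -3.5, 4.9]
opening: 0.497
time: 9.95
eef_pos: [0.61, -0.0157, 0.071]
tcp_rot: [0.724, 0.69, 0.001, 0.002]
contact_force: [-0.2, -5.1, 5.8]
opening: 0.502
finger tip rack [ 0.0411 -0.05    0.0602] [-0.08939657 -1.73114398  4.43518391] 10.0
```

View pics/d.png

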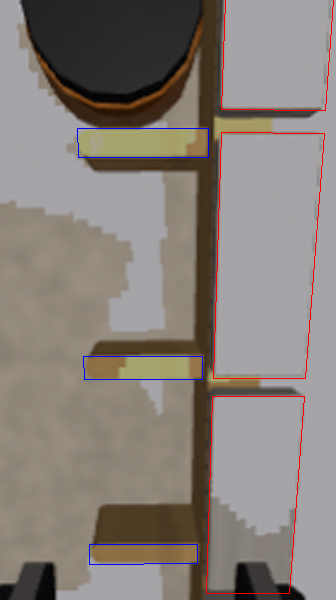

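```bash
python3 -m crank '[[0,0.5,0,0,0,0,0],[0,0.5,0,0,0,0,0],[0,0.5,0,0,0,0,0],[0,0.5,0,0,0,0,0],[0,0.2,0,0,0,0,0]]'
python3 -m crank '[[0,0,0,0,0,0,0],[0,0,0,0,0,0,0]]'
python3 ov.py e 200 0 340 250 2.4
python3 look.py e side
```

```text
time: 10.5
eef_pos: [0.6111, 0.0066, 0.0711]
tcp_rot: [0.724, 0.69, 0.001, 0.002]
contact_force: [-0.9, -4.3, 5.9]
opening: 0.5
time: 10.7
eef_pos: [0.6111, 0.0068, 0.0711]
tcp_rot: [0.724, 0.69, 0.001, 0.002]
contact_force: [-0.2, -1.6, 5.6]
opening: 0.498
finger tip rack [ 0.0411 -0.0283  0.0602] [ 0.19035277 -3.14077726  5.48724946] 10.75
t 10.8 pos [611.1   6.7  71.1] shift cm [-10.16  -0.16   0.42] turn [0.23 0.06 0.01] F [ 0.3 -1.9  6.2] op 0.499
```

View pics/e.png

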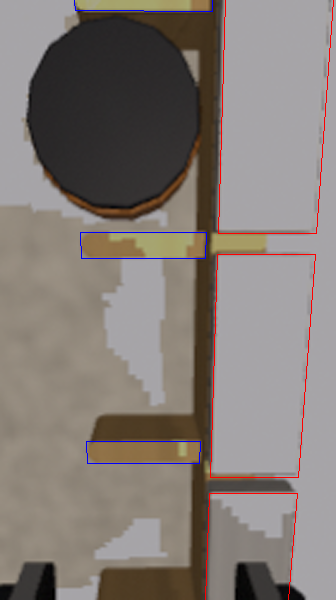

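View pics/e_sidez.png

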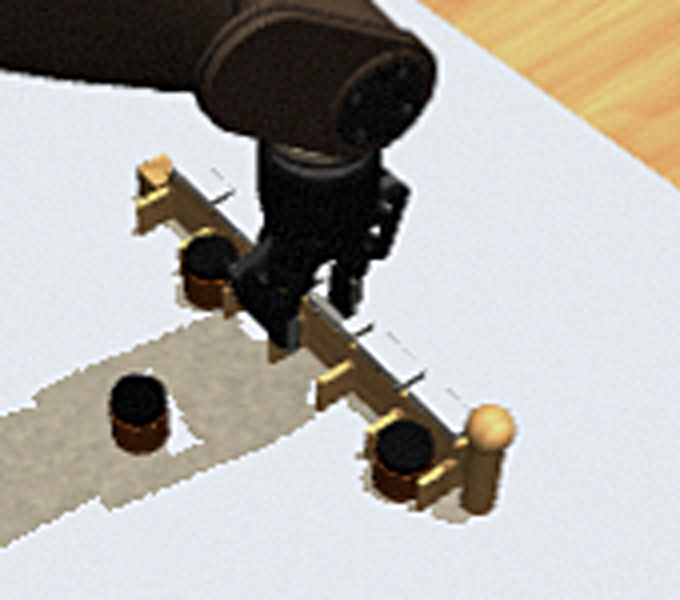

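```bash
python3 -m crank '[[0,0,0,-1,0,0,0],[0,0,0,-2,0,0,0],[0,0,0,-4,0,0,0],[0,0,0,-4,0,0,0],[0,0,0,-2,0,0,0]]'
python3 -m crank '[[0.48,0,0,0,0,0,-7.7],[0.48,0,0,0,0,0,-7.7],[0.48,0,0,0,0,0,-7.7],[0.48,0,0,0,0,0,-7.7]]'
python3 -m crank '[[0.48,0,0,0,0,0,-7.7],[0.48,0,0,0,0,0,-7.7],[0.48,0,0,0,0,0,-7.7],[0.48,0,0,0,0,0,-7.7],[0.48,0,0,0,0,0,0]]'
python3 - <<'E'
from h import *
delta([.44,.09,.20],149)
E
```

```text
time: 11.3
eef_pos: [0.6106, 0.0076, 0.2035]
tcp_rot: [0.724, 0.69, 0.002, 0.001]
contact_force: [0.5, 0.3, 0.4]
opening: 0.499
time: 11.7
eef_pos: [0.6089, 0.0079, 0.199]
tcp_rot: [0.512, 0.859, 0.0, -0.001]
contact_force: [0.2, 0.0, 0.8]
opening: 0.26
time: 12.2
eef_pos: [0.6089, 0.0078, 0.199]
tcp_rot: [0.269, 0.963, 0.0, -0.001]
contact_force: [0.3, -0.1, -0.3]
opening: 0.263
t 12.2 pos [608.9   7.8 199. ] shift cm [18.71 -1.71 -0.07] turn [-0.01 -0.11 -0.19] F [ 0.3 -0.1 -0.3] op 0.263
```

```bash
python3 -m crank '[[0.48,3.7,-0.34,0,0,0,0],[0.48,3.7,-0.34,0,0,0,0],[0.48,3.7,-0.34,0,0,0,0],[0.48,3.7,-0.34,0,0,0,0],[0.48,3.7,-0.34,0,0,0,0]]'
python3 -m crank '[[0.48,0,0,0,0,0,0],[0.48,0,0,0,0,0,0]]'
python3 look.py f wrist
python3 - <<'E'
from h import *
pose=[.5965,.0358,-.049]
def torack(w):
    a=pose[2]; return np.round([1000*(np.cos(a)*(w[0]-pose[0])+np.sin(a)*(w[1]-pose[1])),1000*(-np.sin(a)*(w[0]-pose[0])+np.cos(a)*(w[1]-pose[1]))],1)
for c in ("wrist","side","top"):
    r=read_camera(c)
    for q in place_of("jar",c)[:2]: w=unproj(r,[q["location"]],0)[0]; print(c,round(q["p"],2),np.round(q["location"],1),np.round(w*1000,1),torack(w))
    for q in trace("jar",c)[:1]: print(" tr",q["location"],int(q["pixels"].sum()))
E
```

```text
time: 12.7
eef_pos: [0.4407, 0.0892, 0.1991]
tcp_rot: [0.271, 0.963, 0.0, -0.001]
contact_force: [0.0, 0.4, 0.3]
opening: 0.261
time: 12.9
eef_pos: [0.4421, 0.0889, 0.1996]
tcp_rot: [0.269, 0.963, 0.0, 0.0]
contact_force: [0.8, -0.1, 0.2]
opening: 0.261
t 12.95 pos [442.9  88.5 199.9] shift cm [-23.32  -7.27  13.31] turn [6.000e-02 3.000e-02 6.153e+01] F [-0.8  0.1  1.1] op 0.261
wrist 0.6 [251.5 217.6] [486.7  48.5   0. ] [-110.3    7.3]
side 0.64 [224.5 218.5] [490.6  45.2   0. ] [-106.2    4.2]
 tr [225.0, 213.1] 239
top 0.58 [232.8 216.8] [498.9  49.5   0. ] [-98.2   8.9]
 tr [232.8, 214.5] 167
```

View pics/f_wrist.png

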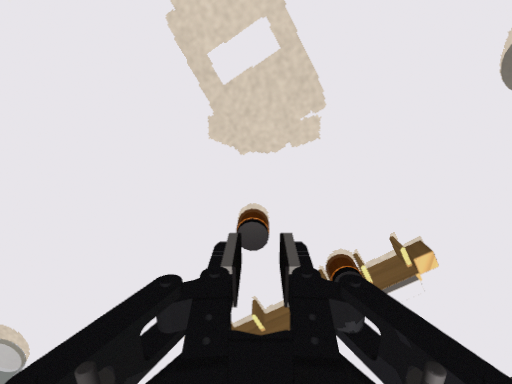

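```bash
python3 - <<'E'
from h import *
pose=[.5965,.0358,-.049]
def torack(w):
    a=pose[2]; return np.round([1000*(np.cos(a)*(w[0]-pose[0])+np.sin(a)*(w[1]-pose[1])),1000*(-np.sin(a)*(w[0]-pose[0])+np.cos(a)*(w[1]-pose[1]))],1)
r=read_camera("wrist"); im=r["color"]
z=cv2.resize(im[190:270,215:300,::-1],None,fx=6,fy=6,interpolation=cv2.INTER_CUBIC)
for (x,y,col) in ((.492,.047,(0,0,255)),(.496,.05,(0,255,0))):
    t=np.linspace(0,2*np.pi,60)
    for zz in (0.04,0):
        q=proj(r,np.c_[x+.02*np.cos(t),y+.02*np.sin(t),np.full(60,zz)]); q=((q-[215,190]+.5)*6).astype(int)
        cv2.polylines(z,[q.reshape(-1,1,2)],True,col,1)
cv2.imwrite("pics/g.png",np.clip(z.astype(float)*1.5,0,255).astype(np.uint8))
w=unproj(r,[(253.5,234)],.04)[0]; print(w,torack(w))
E
```

```text
[0.49092688 0.04950319 0.04      ] [-106.1    8.5]
```

View pics/g.png

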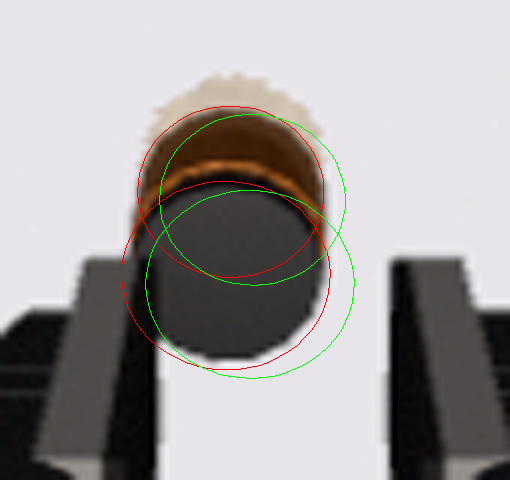

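```bash
python3 - <<'E'
from h import *
delta([.4434,.0733,.026],152)
E
```

```text
t 13.45 pos [442.7  88.2 199.4] shift cm [-0.84 -1.24 17.34] turn [-0.01 -0.02 -3.22] F [ 0.3  0.9 -0.1] op 0.256
```

```bash
python3 -m crank '[[0.48,-0.84,-1.24,2,0,0,0],[0.48,0,0,3,0,0,-3.2],[0.48,0,0,3,0,0,0],[0.48,0,0,3,0,0,0],[0.48,0,0,2,0,0,0]]'
python3 -m crank '[[0.48,0,0,2,0,0,0],[0.48,0,0,1.5,0,0,0],[0.48,0,0,0.8,0,0,0],[0.48,0,0,0,0,0,0]]'
python3 look.py h wrist top
python3 - <<'E'
from h import *
delta([.4434,.0733,.026],152)
E
```

```text
time: 13.95
eef_pos: [0.4421, 0.0734, 0.0674]
tcp_rot: [0.242, 0.97, -0.0, -0.001]
contact_force: [-0.1, 1.5, -0.6]
opening: 0.264
time: 14.35
eef_pos: [0.4425, 0.0734, 0.0256]
tcp_rot: [0.242, 0.97, -0.0, -0.001]
contact_force: [-0.3, 0.8, 0.2]
opening: 0.259
t 14.45 pos [443.8  73.4  27. ] shift cm [-22.09  -7.29  -3.98] turn [4.00e-02 3.00e-02 6.48e+01] F [ 0.4  0.3 -0.1] op 0.261
t 14.45 pos [443.8  73.4  27. ] shift cm [ 0.03 -0.03  0.1 ] turn [0.02 0.04 0.  ] F [ 0.4  0.3 -0.1] op 0.261
```

View pics/h_wrist.png

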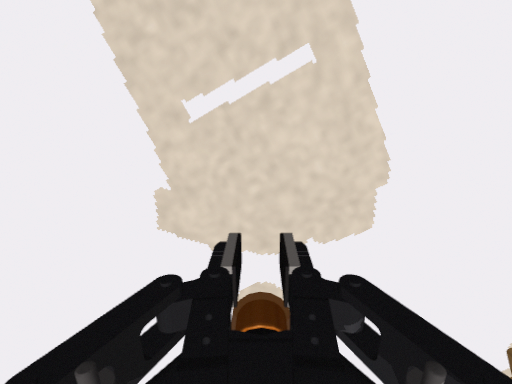

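View pics/h_topz.png

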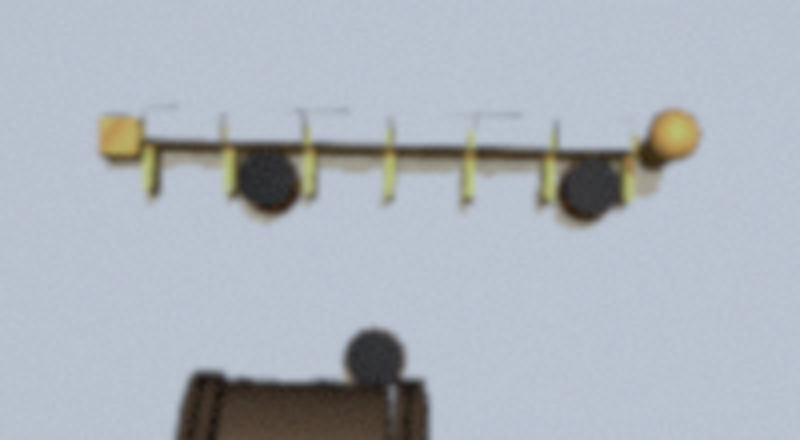

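```bash
python3 -m crank '[[0.48,-0.8,0,0.1,0,0,0],[0.48,-0.8,0,0,0,0,0],[0.48,-0.5,0,0,0,0,0],[0.48,-0.3,0,0,0,0,0],[0.48,-0.4,0,0,0,0,0]]'
python3 -m crank '[[0.48,-0.5,0,0,0,0,0],[0.48,-0.5,0,0,0,0,0],[0.48,-0.5,0,0,0,0,0],[0.48,-0.5,0,0,0,0,0],[0.48,-0.5,0,0,0,0,0]]'
cat > rk.py <<'E'
from h import *
import sys
pose=[.5965,.0358,-.049]
def rdelta(jx,jy,ang,d=27.7):
    """TCP so that cradled jar centre is at rack (jx,jy) mm pushing in rack direction ang"""
    a=np.radians(ang); p=[jx-d*np.cos(a),jy-d*np.sin(a),26]; w=rackpt(pose,np.array(p)/1000)[0]
    delta(w,180+ang+np.degrees(pose[2]))
    s=get_state(); e=s["eef_pos"]-Ro.from_quat(s["tcp_rot"]).apply([d/1000,0,0]); c,q=np.cos(pose[2]),np.sin(pose[2])
    print("jar if cradled, rack mm",np.round([1000*(c*(e[0]-pose[0])+q*(e[1]-pose[1])),1000*(-q*(e[0]-pose[0])+c*(e[1]-pose[1]))],1))
rdelta(*map(float,sys.argv[1:]))
E
python3 rk.py -35 -26 -25.2; python3 look.py i wrist side
```

```text
time: 14.95
eef_pos: [0.4683, 0.0601, 0.0256]
tcp_rot: [0.242, 0.97, 0.0, 0.0]
contact_force: [0.9, 0.3, 0.2]
opening: 0.26
time: 15.45
eef_pos: [0.4904, 0.0483, 0.0255]
tcp_rot: [0.242, 0.97, -0.0, -0.0]
contact_force: [-0.0, 0.2, 0.1]
opening: 0.261
t 15.45 pos [490.4  48.3  25.5] shift cm [-5.13  0.03 -0.05] turn [-0.   -0.    0.01] F [-0.   0.2  0.1] op 0.261
jar if cradled, rack mm [-81.5  -4.5]
t 15.55 pos [491.   48.1  25.7] shift cm [-16.74  -7.27  -4.11] turn [5.000e-02 5.000e-02 6.478e+01] F [-0.3  0.9  0.7] op 0.262
```

View pics/i_wrist.png

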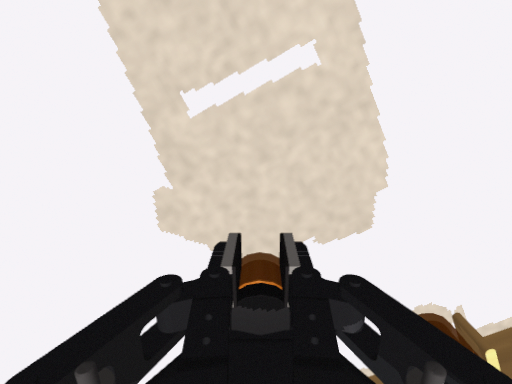

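View pics/i_sidez.png

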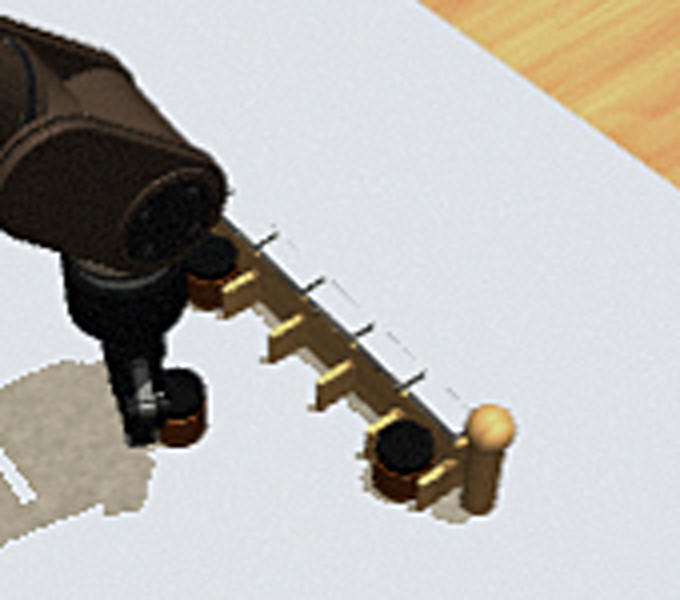

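```bash
python3 -m crank '[[0.48,-0.5,0,0,0,0,0],[0.48,-0.6,0,0,0,0,0],[0.48,-0.6,0,0,0,0,0],[0.48,-0.6,0,0,0,0,0],[0.48,-0.5,0,0,0,0,0]]'
python3 -m crank '[[0.48,-0.5,0,0,0,0,0],[0.48,-0.5,0,0,0,0,0],[0.48,-0.5,0,0,0,0,0],[0.48,-0.4,0,0,0,0,0],[0.48,-0.3,0,0,0,0,0]]'
python3 rk.py -35 -26 0;python3 rk.py -35 -26 -25.2; python3 look.py j side top
python3 - <<'E'
from h import *
pose=[.5965,.0358,-.049]
c=np.cos(pose[2]);q=np.sin(pose[2])
for cam in ("side","top"):
    r=read_camera(cam)
    for k in place_of("jar",cam): e=unproj(r,[k["location"]],0)[0]; print(cam,round(k["p"],2),np.round([1000*(c*(e[0]-pose[0])+q*(e[1]-pose[1])),1000*(-q*(e[0]-pose[0])+c*(e[1]-pose[1]))],1))
E
```

```text
time: 16.05
eef_pos: [0.5154, 0.0351, 0.0255]
tcp_rot: [0.242, 0.97, 0.0, 0.0]
contact_force: [-0.7, -0.6, -0.6]
opening: 0.261
time: 16.55
eef_pos: [0.5346, 0.0249, 0.0255]
tcp_rot: [0.242, 0.97, 0.0, 0.0]
contact_force: [-0.8, 0.3, -0.6]
opening: 0.26
t 16.55 pos [534.6  24.9  25.5] shift cm [-0.39 -1.15 -0.05] turn [  0.    0.  -25.2] F [-0.8  0.3 -0.6] op 0.26
jar if cradled, rack mm [-36.3 -25.7]
t 16.55 pos [534.6  24.9  25.5] shift cm [-0.13  0.03 -0.05] turn [0. 0. 0.] F [-0.8  0.3 -0.6] op 0.26
jar if cradled, rack mm [-36.3 -25.7]
t 16.65 pos [534.8  24.8  25.7] shift cm [-11.78  -7.27  -4.13] turn [3.000e-02 3.000e-02 6.479e+01] F [-0.3  0.1 -0.3] op 0.262
side 0.64 [-34.5 -30.5]
```

View pics/j_sidez.png

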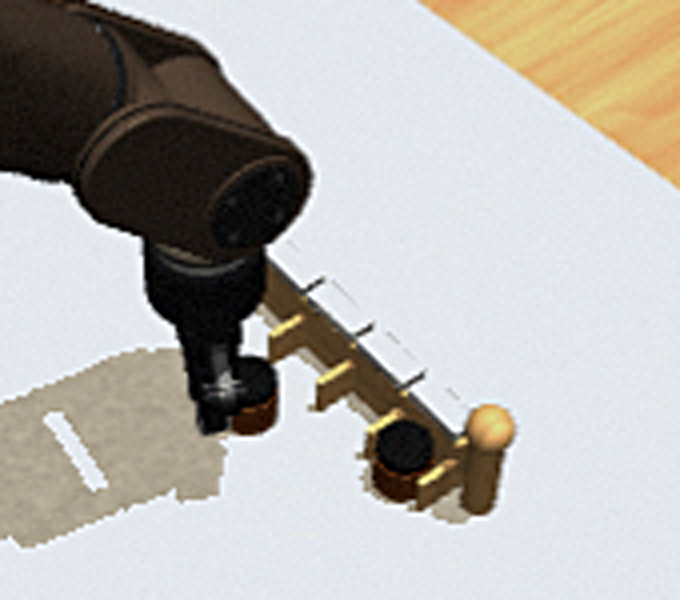

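View pics/j_topz.png

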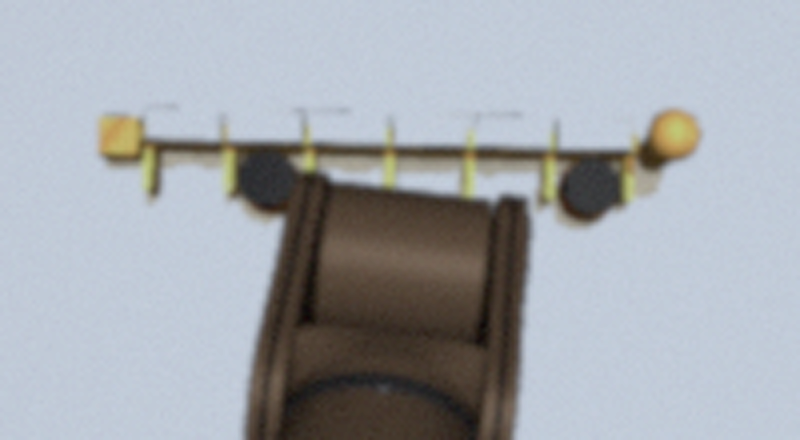

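```bash
python3 -m crank '[[0.48,-0.05,-0.3,0,0,0,-6.3],[0.48,-0.05,-0.3,0,0,0,-6.3],[0.48,-0.05,-0.3,0,0,0,-6.3],[0.48,-0.05,-0.3,0,0,0,-6.3],[0.48,0,0,0,0,0,0]]'
python3 rk.py -25 -26 0; python3 look.py k wrist side
```

```text
time: 17.35
eef_pos: [0.5322, 0.013, 0.0255]
tcp_rot: [0.025, 1.0, -0.0, -0.0]
contact_force: [0.6, 0.2, -0.1]
opening: 0.261
t 17.35 pos [532.2  13.   25.5] shift cm [-1.04 -0.01 -0.05] turn [-0.01 -0.01 -0.02] F [ 0.6  0.2 -0.1] op 0.261
jar if cradled, rack mm [-35.4 -25.9]
t 17.45 pos [532.2  13.2  25.5] shift cm [ -7.78 -10.41  -4.15] turn [-1.000e-02 -0.000e+00  8.987e+01] F [ 0.7  0.2 -0.4] op 0.262
```

View pics/k_wrist.png

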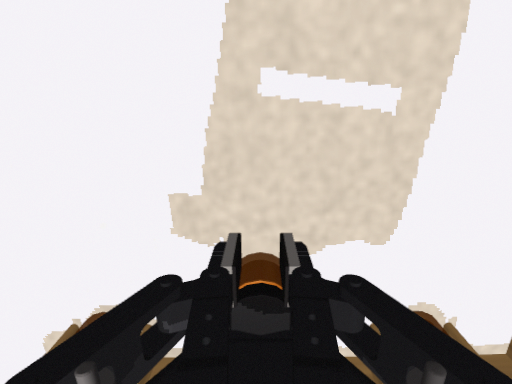

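View pics/k_sidez.png

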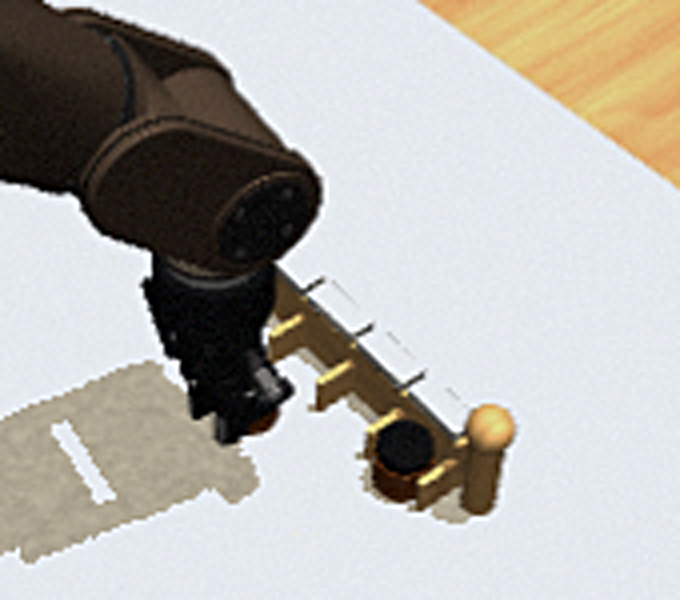

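```bash
python3 -m crank '[[0.48,-0.4,0,0,0,0,0],[0.48,-0.5,0,0,0,0,0],[0.48,-0.5,0,0,0,0,0],[0.48,-0.5,0,0,0,0,0],[0.48,-0.4,0,0,0,0,0]]'
python3 rk.py 10 -26 0; python3 look.py l wrist side
```

```text
time: 17.95
eef_pos: [0.556, 0.012, 0.0255]
tcp_rot: [0.024, 1.0, -0.0, 0.0]
contact_force: [-0.9, 0.3, 0.2]
opening: 0.26
t 17.95 pos [556.   12.   25.5] shift cm [-2.16 -0.03 -0.04] turn [-0.    0.01  0.  ] F [-0.9  0.3  0.2] op 0.26
jar if cradled, rack mm [-11.6 -25.7]
t 18.05 pos [556.2  11.9  25.7] shift cm [ -5.36 -10.41  -4.12] turn [4.000e-02 5.000e-02 8.999e+01] F [-0.4 -0.   0.2] op 0.261
```

View pics/l_wrist.png

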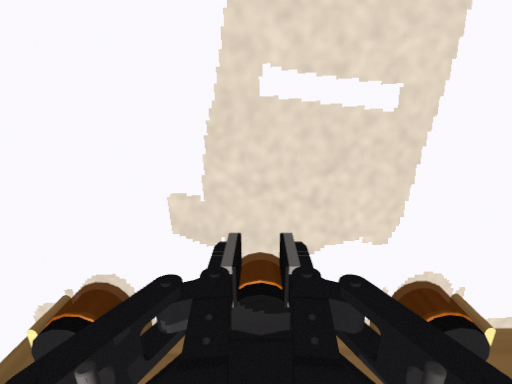

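View pics/l_sidez.png

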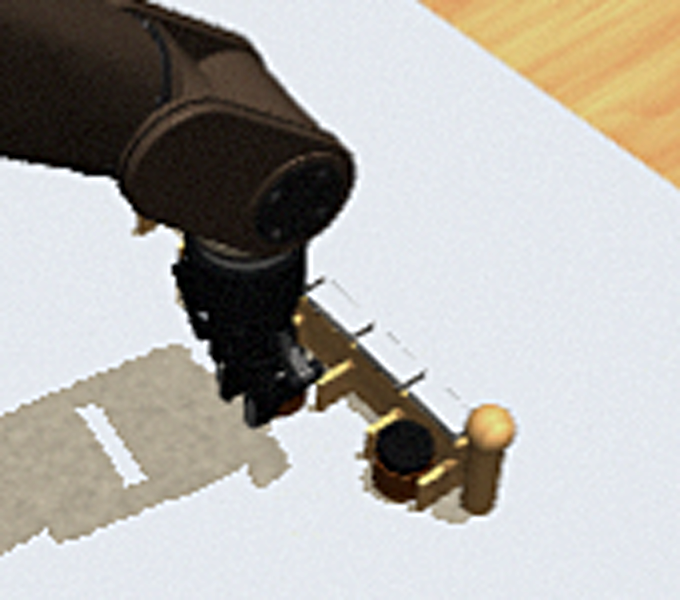

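```bash
python3 -m crank '[[0.48,-0.4,0,0,0,0,0],[0.48,-0.4,0,0,0,0,0],[0.48,-0.4,0,0,0,0,0],[0.48,-0.3,0,0,0,0,0],[0.48,-0.2,0,0,0,0,0]]'
python3 -m crank '[[0.48,-0.1,0,0,0,0,0],[0.48,-0.1,0,0,0,0,0],[0.48,0,0,0,0,0,0]]'
python3 rk.py 10 -26 0
```

```text
time: 18.55
eef_pos: [0.5726, 0.0111, 0.0255]
tcp_rot: [0.024, 1.0, -0.0, 0.0]
contact_force: [-0.3, -0.1, -0.2]
opening: 0.26
time: 18.85
eef_pos: [0.5744, 0.0111, 0.0255]
tcp_rot: [0.024, 1.0, 0.0, 0.0]
contact_force: [-0.0, 0.5, -0.4]
opening: 0.258
t 18.85 pos [574.4  11.1  25.5] shift cm [-0.32 -0.02 -0.04] turn [0.   0.01 0.  ] F [-0.   0.5 -0.4] op 0.258
jar if cradled, rack mm [  6.8 -25.8]
```

```bash
python3 -m crank '[[0.48,-0.1,0,0,0,0,0],[0.48,-0.1,0,0,0,0,0],[0.48,0,0,0,0,0,0]]'
python3 -m crank '[[0.48,-0.1,0,0,0,0,0],[0.48,0,0,0,0,0,0]]'
python3 look.py m wrist side
```

```text
time: 19.15
eef_pos: [0.5764, 0.011, 0.0256]
tcp_rot: [0.024, 1.0, -0.0, 0.0]
contact_force: [0.0, 0.4, -0.5]
opening: 0.26
time: 19.35
eef_pos: [0.5774, 0.0109, 0.0256]
tcp_rot: [0.024, 1.0, -0.0, 0.0]
contact_force: [0.7, -1.0, -0.6]
opening: 0.261
t 19.45 pos [577.4  10.9  25.6] shift cm [ -3.24 -10.42  -4.14] turn [1.e-02 2.e-02 9.e+01] F [-1.1  0.4  0. ] op 0.261
```

View pics/m_wrist.png

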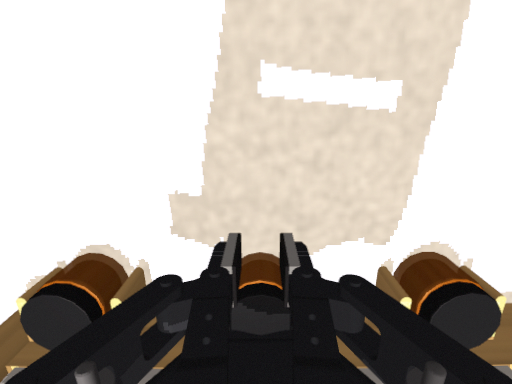

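```bash
python3 -m crank '[[0.48,-0.1,0,0,0,0,0],[0.48,-0.1,0,0,0,0,0],[0.48,0,0,0,0,0,0]]'
python3 -m crank '[[0.48,-0.1,0,0,0,0,0],[0.48,0,0,0,0,0,0]]'
```

```text
time: 19.75
eef_pos: [0.5788, 0.0109, 0.0254]
tcp_rot: [0.024, 1.0, 0.0, -0.001]
contact_force: [-1.6, 0.0, 2.0]
opening: 0.26
time: 19.95
eef_pos: [0.579, 0.0109, 0.0253]
tcp_rot: [0.024, 1.0, 0.0, -0.002]
contact_force: [-4.6, -0.1, 4.2]
opening: 0.258
```

```bash
python3 -m crank '[[0.48,-0.1,0,0,0,0,0],[0.48,0,0,0,0,0,0]]'; python3 look.py n wrist side
python3 - <<'E'
from h import *
r=read_camera("wrist"); cv2.imwrite("pics/nz.png",cv2.resize(r["color"][220:384,0:512,::-1],None,fx=1.5,fy=1.5))
E
```

```text
time: 20.15
eef_pos: [0.5792, 0.0109, 0.0252]
tcp_rot: [0.024, 1.0, 0.0, -0.003]
contact_force: [-7.5, -1.2, 5.7]
opening: 0.261
t 20.25 pos [579.1  10.9  25.2] shift cm [ -3.03 -10.43  -4.2 ] turn [-0.28 -0.29 90.03] F [-8.   0.2  4.7] op 0.26
```

View pics/nz.png

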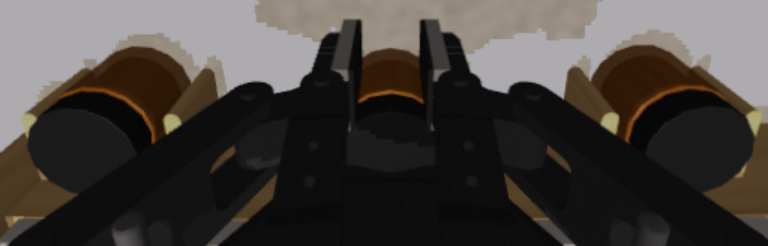

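View pics/n_sidez.png

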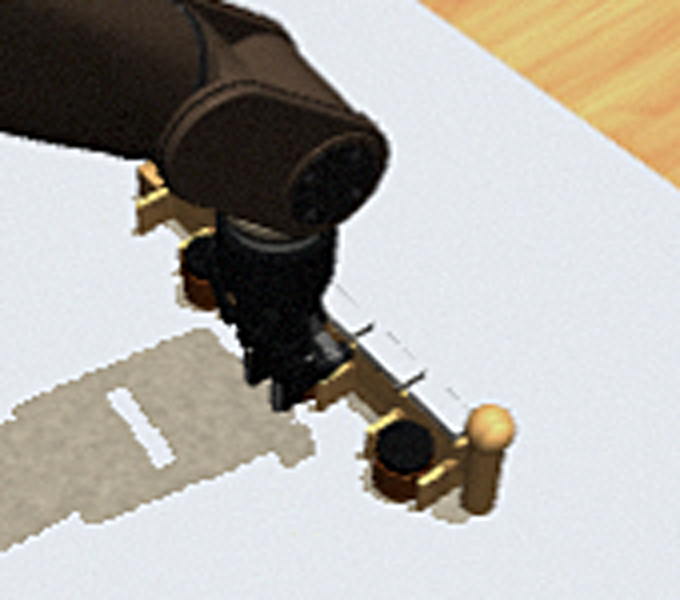

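```bash
python3 -m crank '[[0.48,0.2,0,0,0,0,0],[0.48,0.3,0,0,0,0,0],[0.48,1,0,0,0,0,0],[0.48,2,0,0,0,0,0],[0.48,2,0,0,0,0,0]]'
python3 -m crank '[[0.48,1,0,-2,0,0,0],[0.48,1,0,-3,0,0,0],[0.48,0,0,-4,0,0,0],[0.48,0,0,-4,0,0,0],[0.48,0,0,-3,0,0,0]]'
python3 look.py o wrist side top; python3 ov.py o2 130 200 400 384 2.9
```

```text
time: 20.8
eef_pos: [0.5259, 0.0134, 0.0256]
tcp_rot: [0.024, 1.0, -0.0, 0.001]
contact_force: [0.6, -0.6, -1.4]
opening: 0.264
time: 21.3
eef_pos: [0.5068, 0.0144, 0.1884]
tcp_rot: [0.024, 1.0, -0.0, 0.002]
contact_force: [0.7, 0.7, 0.0]
opening: 0.261
t 21.45 pos [507.8  14.2 188.4] shift cm [-10.11 -10.39  12.22] turn [ 0.28  0.35 90.  ] F [-0.2  0.2 -1.5] op 0.253
finger tip rack [-0.0889 -0.0008  0.175 ] [ 0.01830802 -0.10054117 -0.28501801] 21.5
```

View pics/o_wrist.png

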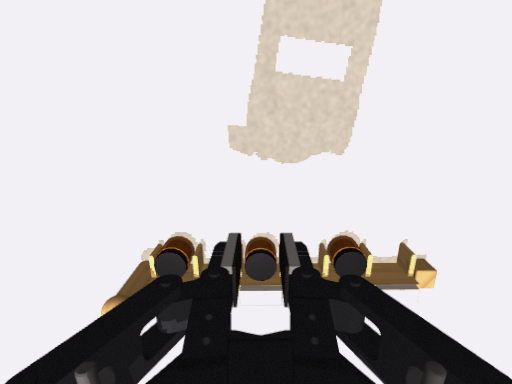

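View pics/o_sidez.png

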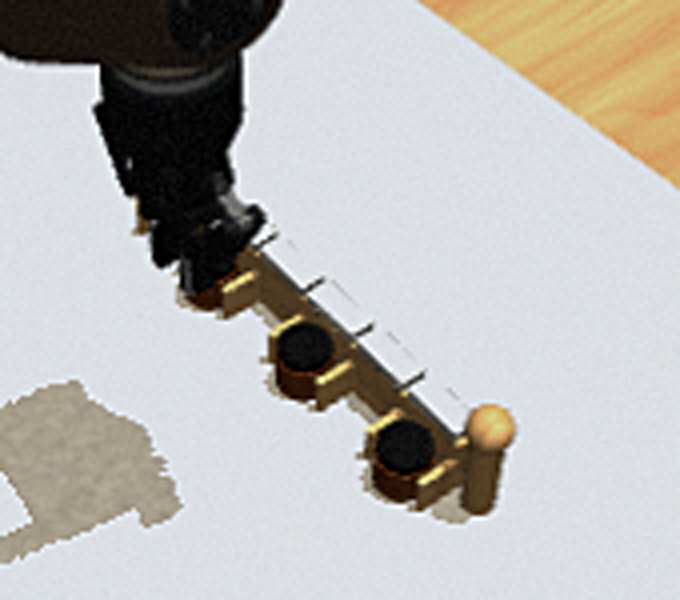

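View pics/o_topz.png

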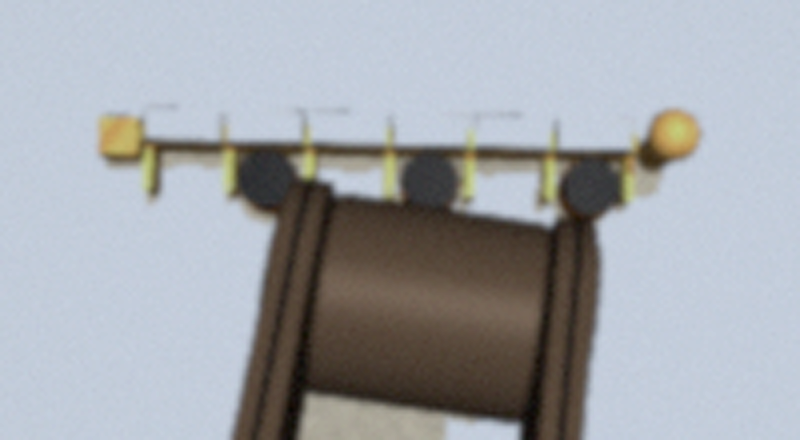

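```bash
python3 -m crank '[[0.48,1,2,-3,0,0,0],[0.48,1,4,-3,0,0,0],[0.48,1,4,-3,0,0,0],[0.48,0,4,-2,0,0,0],[0.48,0,4,0,0,0,0]]'
python3 -m crank '[[0.48,0,4,0,0,0,0],[0.48,0,2,0,0,0,0],[0.48,0,0,0,0,0,0]]'
python3 look.py p top side
python3 - <<'E'
from h import *
pose=[.5965,.0358,-.049]
c=np.cos(pose[2]);q=np.sin(pose[2])
tr=lambda e:np.round([1000*(c*(e[0]-pose[0])+q*(e[1]-pose[1])),1000*(-q*(e[0]-pose[0])+c*(e[1]-pose[1]))],1)
for cam,roi in (("top",(140,330,160,205)),("side",(205,325,150,240))):
    r=read_camera(cam); 
    for t in ("jar","stored_1","water","wide_jar"):
        for k in place_of(t,cam): print(cam,t,round(k["p"],2),tr(unproj(r,[k["location"]],0)[0]),np.round(unproj(r,[k["location"]],0)[0],4))
    g=cv2.cvtColor(r["color"],cv2.COLOR_RGB2GRAY); sat=r["color"].max(2).astype(int)-r["color"].min(2)
    m=((g<45)&(sat<14)).astype(np.uint8)
    n,l,st,ce=cv2.connectedComponentsWithStats(m)
    for i in range(1,n):
        if 40<st[i,4]<400 and roi[0]<ce[i][0]<roi[1] and roi[2]<ce[i][1]<roi[3]: print(cam,"lid",st[i],ce[i].round(1),tr(unproj(r,[ce[i]],.04)[0]))
E
```

```text
time: 22.0
eef_pos: [0.486, 0.1958, 0.2961]
tcp_rot: [0.025, 1.0, 0.0, 0.002]
contact_force: [0.8, 0.7, 0.7]
opening: 0.261
time: 22.3
eef_pos: [0.4872, 0.2559, 0.2914]
tcp_rot: [0.023, 1.0, -0.0, -0.002]
contact_force: [0.2, 0.3, 0.0]
opening: 0.257
t 22.4 pos [487.6 253.8 292. ] shift cm [-13.43 -34.2   22.52] turn [-2.400e-01 -8.000e-02  9.005e+01] F [ 0.5 -0.3  0.5] op 0.26
top jar 0.65 [ 19.1 -25.7] [0.6143 0.0092 0.    ]
top stored_1 0.48 [13.5 77.9] [0.6138 0.1129 0.    ]
top stored_1 0.48 [   9.8 -123.9] [ 0.6003 -0.0884  0.    ]
top wide_jar 0.84 [ -94.5 -453.7] [ 0.4799 -0.4127  0.    ]
top wide_jar 0.52 [-0.8 89.9] [0.6001 0.1256 0.    ]
top lid [199 166  15  17 179] [206.1 173.6] [ 9.7 78.9]
top lid [241 167  13  16 170] [247.  174.5] [ 10.4 -25.8]
top lid [280 168  15  17 191] [287.2 175.5] [  10.4 -129. ]
side jar 0.67 [ 12.6 -31.5] [0.6075 0.0038 0.    ]
side jar 0.28 [60.2 59.4] [0.6596 0.0921 0.    ]
side stored_1 0.76 [  16. -132.] [ 0.606  -0.0968 -0.    ]
side stored_1 0.59 [12.6 77.6] [ 0.6129  0.1127 -0.    ]
side water 0.62 [-129.4  364.5] [0.4851 0.4062 0.    ]
side wide_jar 0.96 [ -87.8 -449.1] [ 0.4868 -0.4085  0.    ]
side lid [236 169  14  11 126] [242.2 173.9] [ 7.5 75.2]
side lid [259 190  15  13 139] [265.9 196.4] [  9.3 -28.7]
side lid [284 215  15  14 161] [291.  221.3] [   8.7 -133. ]
```

View pics/p_topz.png

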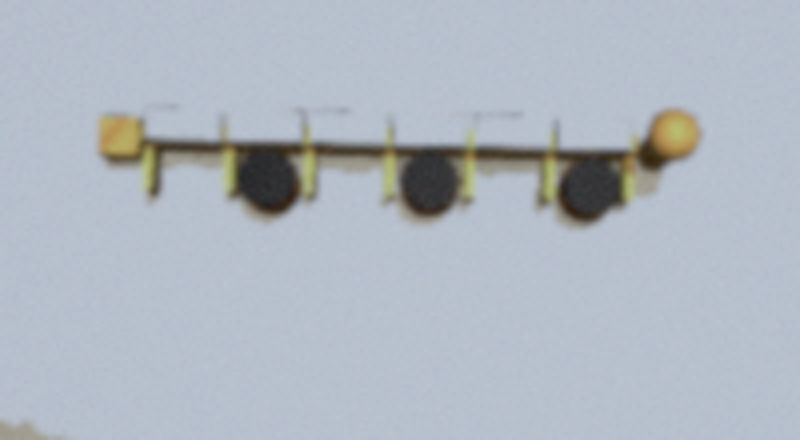

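View pics/p_sidez.png

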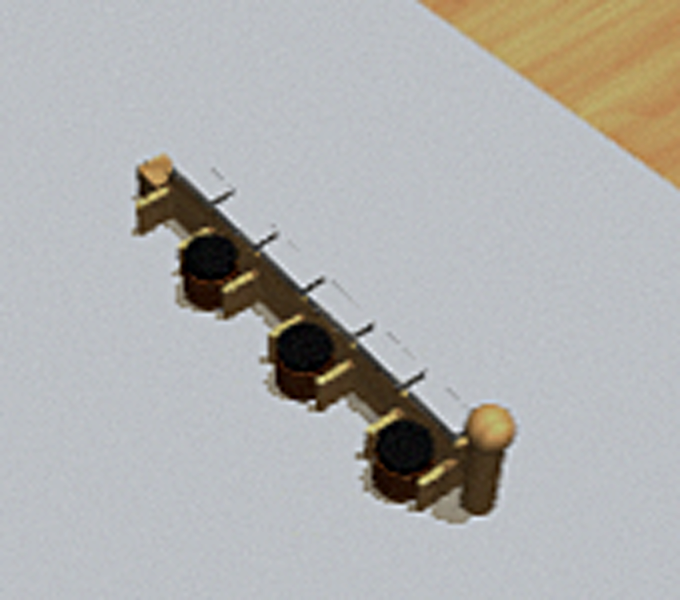

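The jar's lid lines up with both stored jars. It sits at rack x of about 10 mm and y of about -26 mm, so it is home and upright, and the arm is clear.

```bash
python3 -c "
from plant import *
print(sign_off())"
```

```text
the job is handed in; nothing more can be done
None
```

The loose jar is in the third gap from the post, upright and against the back wall, and I handed the job in at about 22.5 s of the 72 s limit.

- **Counting by touch:** The post is on the right. I set one fingertip on the rail above the first gap and slid it past the second to the middle of the third piece. In every reading it pressed on the rail with about 4–9 N. I lifted it there and went no farther.
- **Pushing the jar:** I pushed it along the table between two part-open fingers, without gripping or lifting it. It went diagonally to the gap mouth, then straight in until it stopped at about 8 N.
- **Final position:** By its lid, the top camera puts the jar at rack x 10.4, y −25.8 mm (home is 10, −26). It lines up with the two stored jars, which read x 9.7 and 10.4 mm.
- **Other objects:** The stored jars, bottle and wide jar read where they were, within about 1–2 cm of network scatter.
- **Checks that disagreed:** In the last look, the network's origin estimates for the jar were x 19 mm (top camera) and 12.6 mm (side camera). The same readings for the stored jars were also off, between 9.8 and 16 mm. I trusted the lid comparison and the stop at the wall. In that look the network found the bottle in the side camera but not in the top one.

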